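# Discard spent guard cartridges and scan the empty tray back in

### The arm

A 6-joint arm with a two-finger parallel gripper is mounted at the origin on the work surface. World frame = base frame: x ahead of the robot, y to its left, z up, the work surface at z = 0. Lengths are in m, angles in rad, forces in N, time in s.
With the tool pointing down it reaches from about 0.3 to 0.85 m from the base axis. Payload 4.2 kg.
Tool frame: the origin (TCP) lies midway between the tips of the shut fingers; the grasp point (between the pads) lies env.hold_point_z behind it (env.hold_point_z is the distance from the TCP to the grasp point, in m); z points along the fingers, y is the line along which they close (so a half turn about z gives the same grasp; the last joint's range is limited). The gripper opens to 91 mm and grips with 3 to 60 N. Pads are 32 mm wide; open, the fingers measure 118 mm over their backs; the gripper's body (76 mm by 178 mm) begins 60 mm behind the grasp point.
Start: joints at [-1.162, 0.32, 1.565, -0, 1.257, -0.02], TCP at [0.239, -0.523, 0.214] pointing down, gripper open.
Joint ranges: [-3.11, 3.11], [-0.84, 2.01], [0.21, 2.61], [-1.34, 4.49], [0.05, 2.63], [-2.56, 2.56]. Speed limits (rad/s): [2.57, 2.57, 3.14, 3.14, 3.14, 3.14].

### API

Orientations are given as a rotation vector (axis times angle).
In Python, from cell import env, get_image, ticket gives the robot as it stands.
- The arm moves only by the tool jog_arm, never from a script. Its argument "moves" is a list that holds one entry, the list of rows, each a list of 6 numbers: the shift along the world's x, y, z in cm, then the turn, a rotation vector about the world's x, y, z in degrees. A call has exactly 5 rows; each row shifts and turns the commanded pose from where the row before left it; what a row does not reach is not made up. A row lasts 1/8 s, in which the tool goes at most 62.5 mm and 10.7 degrees, less where a joint would pass 70% of its speed; a pose out of reach is approached as far as the arm can. A call is refused whole if a number of a shift passes 6.25 or a number of a turn 10.7, either way. A call with a gripper value outside its range is refused whole. "fingers" is the finger opening in cm, from 0 to 9.12, set as the call begins (left out, the last holds). The fingers move at their own pace and stop on an object; "squeeze" is the grip in N (left out, the last holds). Time passes only in rows, so rows that do not move let the fingers close, or fill a call up. It gives the time, the measured TCP pose, the force, the opening and the grip force at its end, in the units of the state.
- env.sense(): the state, without advancing time (a new reading comes with each control period).
- get_image(name): name is "scene" or "side" or "wrist"; returns a dict with "color" (420x560x3 uint8, red, green, blue), "mtx" (3x3 intrinsics, pixels), "T" (4x4, takes a point from camera to world coordinates). Camera axes: x right, y down, z forward; pixel columns grow to the right and rows downward; lengths in m; the calibration is good to about 2 mm. A picture is of the moment at which its call begins. There is no depth.
- ticket.sign_off(): hands the job in; it is judged then, once.
The state is a dict: "clock": time; "joints": joint angles; "qvel": joint speeds; "joint_efforts": joint torques, N m; "eef_pos": TCP position; "eef_rot": TCP orientation; "force": force on the tool from outside, world axes, zero at the start; "moment": the same for the moment, N m; "opening": finger opening in m; "grasp_force": force on a finger pad.
Only numpy, scipy, OpenCV 4.12 (cv2) and the standard library are available. Lean on these libraries where they do the work, as an engineer would, in place of code of your own. Each camera call takes 0.05 s, during which the arm holds its last target. There are 200 camera calls.

### The job

Pick up the tray by its black handle and tip it low over the yellow tub so that all four spent cartridges slide off into the tub, without touching them with the fingers. Then set the empty tray down squarely on the blue mat with its handle over the yellow stripe, let go, and squeeze and release the scanner's orange trigger to log it. Leave the bottle, the jar and the mouse alone.

Things in the scene. Friction and masses are not known exactly. Their poses are not given: they have to be found in the camera images.
- tub: Open yellow plastic waste tub fixed to the bench, 150 (its x) x 170 (its y) x 90 mm high, walls and floor 4 mm. Origin: centre of the underside, z up.
- tray: Loose aluminium tray, about 0.16 kg, plate 185 x 100 x 3 mm. Origin on its underside; z up, -x to the open lip (x = -85 mm, no wall), +x to the handle. Pan: side walls at y = +-48.5, back wall at x = 28.5 mm, 3 mm thick, tops 19 mm above the underside; behind it bare plate to x = 100 mm carries the handle. Cartridges start to slide at 25 to 40 degrees of tilt. Starts with lip roughly to the robot.
- tray_handle (a point): Grasp point of the tray's black upright handle: 12 mm thick along the tray's x, 50 mm wide along its y, standing from the plate up to 63 mm above the tray's underside. This point is on its centre plane, 80 mm along the tray's +x from its origin, 45 mm above the underside. Axes as the tray.
- tray_lip (a point): Middle of the tray's open lip edge, on the plate's upper face (tray x = -85 mm, 3 mm above the underside). Axes as the tray.
- station: Scan station fixed to the bench. Origin on the bench under the middle of a blue mat 230 (its x) x 150 (y) x 3 mm. Beside it a scanner lies on its side in a steel clamp: grey head (x 47 to 93, y -90 to -200 mm, top 84 mm high) looking to +y across the mat; black grip (x -55 to 55, y -147 to -177, z 45 to 79 mm) running from the head to -x. z up.
- mat_center (a point): Middle of the blue mat, on its top face (3 mm above the bench). Axes as the station.
- mat_stripe (a point): Middle of the yellow stripe (25 mm wide) across the blue mat, on its top face, 85 mm along station +x from the mat's middle. Axes as the station.
- trigger (a joint): Angle of the scanner's orange trigger: 0 released, 0.28 rad fully squeezed; reads above 0.18. Vertical hinge by the head (station x 44, y -131, z 62 mm); the blade, 50 long, 8 thick, 26 mm tall (z 49 to 75), runs to station -x on the +y side of the grip and swings towards the grip (-y), about 9 mm at its pad. Sprung back: 3 N at the pad to start, 9 N for full travel.
- trigger_pad (a point): Outer (station +y) face of the trigger, where a finger presses, 34 mm along the blade from the hinge. Moves with the trigger. At rest it is 50 mm in y from grip_back.
- grip_back (a point): Point on the back (station -y) face of the scanner's grip, facing away from the trigger pad, 62 mm above the bench. Axes as the station.
- cart0_c (a point): Centre of a spent guard cartridge: hexagonal steel piece 20 mm across flats, 20 mm high plus a red end button 15 mm wide and 3 mm thick on top, 25 g, starting upright in the tray's pan. This point is 11 mm above its base.
- cart1_c (a point): Centre of a spent guard cartridge: hexagonal steel piece 20 mm across flats, 20 mm high plus a red end button 15 mm wide and 3 mm thick on top, 25 g, starting upright in the tray's pan. This point is 11 mm above its base.
- cart2_c (a point): Centre of a spent guard cartridge: hexagonal steel piece 20 mm across flats, 20 mm high plus a red end button 15 mm wide and 3 mm thick on top, 25 g, starting upright in the tray's pan. This point is 11 mm above its base.
- cart3_c (a point): Centre of a spent guard cartridge: hexagonal steel piece 20 mm across flats, 20 mm high plus a red end button 15 mm wide and 3 mm thick on top, 25 g, starting upright in the tray's pan. This point is 11 mm above its base.
- amber: Bystander: amber glass bottle with white cap, 68 mm wide, 135 mm high. Origin under its centre.
- jar: Bystander: white jar with red lid, 60 mm wide, 75 mm high. Origin under its centre.
- mouse: Bystander: black computer mouse 105 x 60 x 26 mm. Origin under its centre.
Not all that is in view belongs to the job. Leave any pink look-alike of the tray alone.

How it is judged:
On the way, in this order (a step that is already met when the one before it is completed fails the run):
1. all four cartridges are inside the tub, below its rim (x of cart0_c in the frame of tub between -0.075 and 0.075 m and y of cart0_c in the frame of tub between -0.085 and 0.085 m and z of cart0_c in the frame of tub between 0 and 0.085 m and x of cart1_c in the frame of tub between -0.075 and 0.075 m and y of cart1_c in the frame of tub between -0.085 and 0.085 m and z of cart1_c in the frame of tub between 0 and 0.085 m and x of cart2_c in the frame of tub between -0.075 and 0.075 m and y of cart2_c in the frame of tub between -0.085 and 0.085 m and z of cart2_c in the frame of tub between 0 and 0.085 m and x of cart3_c in the frame of tub between -0.075 and 0.075 m and y of cart3_c in the frame of tub between -0.085 and 0.085 m and z of cart3_c in the frame of tub between 0 and 0.085 m), for 0.2 s.
2. the empty tray lies flat on the mat, handle over the stripe, let go (horizontal distance between tray and mat_center below 0.03 m and horizontal distance between tray_handle and mat_stripe below 0.035 m and angle between tray's own z axis and vertical below 0.05 rad and height (world z) of tray between 0 and 0.008 m and contact force between the fingers and tray below 0.2 N and linear speed of tray below 0.02 m/s), for 0.2 s.
3. the trigger is squeezed (above 0.18 rad) while the tray lies on the mat (value of joint trigger above 0.18 rad and horizontal distance between tray and mat_center below 0.03 m and horizontal distance between tray_handle and mat_stripe below 0.035 m and angle between tray's own z axis and vertical below 0.05 rad and height (world z) of tray between 0 and 0.008 m), for 0.1 s.
At the end, for the whole second after the job is handed in: All four cartridges rest inside the tub below its rim; the tray lies flat (within 0.05 rad) and at rest on the blue mat, its origin within 30 mm of the mat's middle and its handle within 35 mm of the middle of the yellow stripe; it is released, and the trigger has sprung back (below 0.04 rad) (all of step 1 and all of step 2 and value of joint trigger below 0.04 rad and linear speed of each of cart0, cart1, cart2, cart3 below 0.03 m/s); the robot touches nothing.
It fails at once if the fingers handle a cartridge directly (contact force between the fingers and cart0 above 1 N or contact force between the fingers and cart1 above 1 N or contact force between the fingers and cart2 above 1 N or contact force between the fingers and cart3 above 1 N).
It fails at once if a cartridge is flung or dropped from far above the tub (faster than 2.2 m/s, a fall of 25 cm) (linear speed of any of cart0, cart1, cart2, cart3 above 2.2 m/s).
It fails at once if a bystander (bottle, jar or mouse) is shifted more than 30 mm or knocked over (distance of any of amber, jar, mouse from where it was at the start of the episode above 0.03 m or angle between any of amber, jar's own z axis and vertical above 0.5 rad).
It also fails if it takes over 72 s, if anything falls off the work surface, if the arm or the gripper's body presses on something with over 40 N, if the wrist force passes 120 N, or if a joint passes its speed limit or range.

## Working session

There is one attempt and no reset: what is moved stays moved. The work goes in short steps, Python scripts to look and compute and a tool call to move; the robot and the scene stay as the last step left them, time stands still between calls to the robot, and variables do not carry over. Pictures are saved under pics/ and viewed, at most 10 in all, crops included, and the job is handed in when it is done.

Besides the shell and the picture viewer there is one more tool, called after "Request:" as name([rows], argument=value, ...), one row to a line, values as JSON. jog_arm: Moves the arm, as the interface text tells. Its arguments: {"type":"object","properties":{"moves":{"type":"array","items":{"type":"array","items":{"type":"array","items":{"type":"number"}}}},"fingers":{"type":"number"},"squeeze":{"type":"number"}},"required":["moves"]}

```bash
mkdir -p pics
cat > h.py <<'E'
import numpy as np, cv2
from cell import env,get_image,ticket
def ray(im,u,v,z):
    K,T=im["mtx"],im["T"]; d=T[:3,:3]@np.linalg.inv(K)@[u,v,1]; o=T[:3,3]
    return o+d*(z-o[2])/d[2]
def proj(im,p):
    T=im["T"]; c=T[:3,:3].T@(np.array(p)-T[:3,3]); q=im["mtx"]@c; return q[:2]/q[2]
def save(im,n): cv2.imwrite(f"pics/{n}.png",im["color"][:,:,::-1])
E
python3 - <<'E'
from h import *
import pickle
print(env.sense(), env.hold_point_z)
d={}
for n in("scene","side","wrist"):
    d[n]=get_image(n); print(n,d[n]["T"][:3].round(3).tolist(),d[n]["mtx"][0].round(1))
    save(d[n],n+"0")
pickle.dump(d,open("d0.pkl","wb"))
E
```

```text
{'clock': 0.0, 'joints': array([-1.16201175e+00,  3.20310884e-01,  1.56564246e+00,  1.63063511e-05,
        1.25737507e+00, -2.00373925e-02]), 'qvel': array([-0.00068014,  0.00197506,  0.00010403, -0.00032563,  0.0013879 ,
        0.00067169]), 'joint_efforts': array([-7.08728385e-04, -4.12464881e+01, -2.31975156e+01,  7.25385128e-02,
        4.56118758e-02, -1.74516681e-04]), 'eef_pos': array([ 0.23887924, -0.52250174,  0.21312356]), 'eef_rot': array([-3.06799075e+00, -6.68072012e-01,  5.02462339e-04]), 'force': array([ 0.35748576, -0.33303392, -0.49652426]), 'moment': array([ 0.02794418, -0.02064145,  0.03516976]), 'grasp_force': 0.0, 'opening': 0.0914104717098597} 0.0188
scene [[-0.368, 0.591, -0.718, 1.293], [0.929, 0.25, -0.271, 0.249], [0.019, -0.767, -0.641, 0.768]] [435.3   0.  275.1]
side [[-0.773, -0.416, 0.479, 0.029], [-0.635, 0.49, -0.598, 0.532], [0.014, -0.766, -0.643, 0.69]] [391.8   0.  275.3]
wrist [[0.416, -0.871, -0.261, 0.314], [-0.909, -0.399, -0.119, -0.49], [-0.0, 0.287, -0.958, 0.384]] [360.    0.  280.5]
```

View pics/scene0.png

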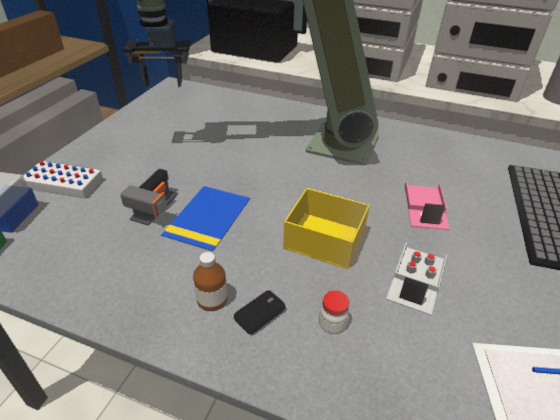

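View pics/side0.png

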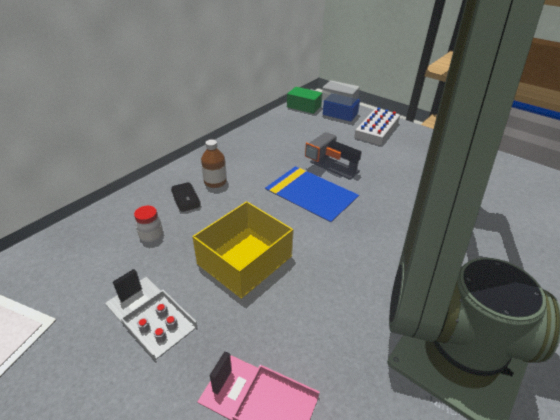

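The scene view shows the tray candidates: an aluminium tray with four red-topped cartridges at (418,272), and a pink empty one at (428,205). The first fits, since it is metal and holds the cartridges. The tub is at (327,228), the mat at (207,217), the scanner at (150,195), the bottle at (210,283), the mouse at (260,312) and the jar at (335,310). In the side view the tray is at (150,315).

Run:
```python
from h import *
import pickle
d=pickle.load(open("d0.pkl","rb"))
def crop(n,x,y,w,h): return cv2.resize(d[n]["color"][y:y+h,x:x+w,::-1],(400,300),interpolation=cv2.INTER_CUBIC)
m=np.vstack([np.hstack([crop("scene",370,230,100,75),crop("side",90,255,120,90)]),np.hstack([crop("scene",115,160,80,60),crop("side",295,125,80,60)])])
cv2.imwrite("pics/crop1.png",m)
def mask(im,lo,hi,box=None):
    h=cv2.cvtColor(im["color"],cv2.COLOR_RGB2HSV); m=cv2.inRange(h,lo,hi)
    if box: 
        k=np.zeros_like(m); x,y,w,hh=box; k[y:y+hh,x:x+w]=1; m=m*k
    return m
def comps(m,a):
    n,_,s,c=cv2.connectedComponentsWithStats(m); return [(c[i],s[i]) for i in range(1,n) if s[i][4]>=a]
for n,bm,bs,bt in(("scene",(160,180,95,70),(160,220,70,30),(275,185,100,85)),("side",(260,160,105,65),(260,160,60,45),(185,195,115,110))):
    im=d[n]
    m=mask(im,(105,150,80),(130,255,255),bm)|mask(im,(20,120,80),(35,255,255),bm)
    c=max(cv2.findContours(m,0,2)[0],key=cv2.contourArea)
    q=cv2.approxPolyDP(cv2.convexHull(c),6,True)[:,0]
    print(n,"mat",[(tuple(p.tolist()),ray(im,*p,.003)[:2].round(3).tolist()) for p in q])
    for c,s in comps(mask(im,(20,120,80),(35,255,255),bs),30): print(" stripe",c.round(1),ray(im,*c,.003).round(3))
    m=mask(im,(20,120,60),(35,255,255),bt); c=max(cv2.findContours(m,0,2)[0],key=cv2.contourArea)
    q=cv2.approxPolyDP(cv2.convexHull(c),4,True)[:,0]
    print(" tub",[(tuple(p.tolist()),ray(im,*p,.09)[:2].round(3).tolist(),ray(im,*p,.0)[:2].round(3).tolist()) for p in q])
    bx=(385,240,65,70) if n=="scene" else (100,260,100,100)
    m=mask(im,(0,120,80),(8,255,255),bx)|mask(im,(172,120,80),(180,255,255),bx)
    for c,s in comps(m,8): print(" cart",c.round(1),s[4],ray(im,*c,.025).round(3))
    m=mask(im,(0,0,0),(180,255,60),bx)
    for c,s in comps(m,60): 
        print(" handle",c.round(1),s[4],ray(im,*c,.033).round(3))
        mm=m.copy(); cc=max(cv2.findContours(mm,0,2)[0],key=cv2.contourArea); print(cv2.approxPolyDP(cv2.convexHull(cc),2,True)[:,0].tolist())
    bx=(115,160,80,60) if n=="scene" else (295,125,80,60)
    for c,s in comps(mask(im,(5,150,80),(18,255,255),bx),15): print(" trig",c.round(1),s,ray(im,*c,.062).round(3))
```

```text
scene mat [((249, 198), [0.403, -0.168]), ((213, 249), [0.626, -0.165]), ((162, 235), [0.631, -0.309]), ((203, 187), [0.408, -0.313])]
 stripe [192.2 234.7] [ 0.6   -0.239  0.003]
 tub [((306, 188), [0.407, -0.001], [0.29, -0.034]), ((368, 205), [0.414, 0.165], [0.298, 0.154]), ((347, 268), [0.643, 0.17], [0.557, 0.159]), ((283, 247), [0.636, 0.022], [0.549, -0.008]), ((284, 221), [0.553, -0.007], [0.455, -0.041])]
 cart [416.7 253.7] 22 [0.47  0.306 0.025]
 cart [430.7 255.9] 24 [0.464 0.339 0.025]
 cart [412.1 263.3] 27 [0.507 0.301 0.025]
 cart [431.7 268.8] 23 [0.507 0.346 0.025]
 handle [413.  290.7] 474 [0.599 0.314 0.033]
[[405, 278], [426, 285], [420, 303], [400, 297]]
 trig [158.6 193.2] [153 182  12  35 135] [ 0.547 -0.364  0.062]
side mat [((270, 190), [0.609, -0.165]), ((300, 168), [0.61, -0.313]), ((357, 196), [0.401, -0.305]), ((329, 220), [0.405, -0.166])]
 stripe [287.1 180.5] [ 0.6   -0.234  0.003]
 tub [((246, 201), [0.551, -0.005], [0.63, -0.085]), ((292, 229), [0.404, 0.002], [0.461, -0.077]), ((291, 247), [0.372, 0.049], [0.423, -0.024]), ((284, 262), [0.356, 0.092], [0.405, 0.026]), ((240, 297), [0.365, 0.214], [0.415, 0.167]), ((197, 263), [0.49, 0.209], [0.56, 0.16]), ((193, 235), [0.559, 0.159], [0.638, 0.103])]
 cart [160.3 306.7] 34 [0.508 0.302 0.025]
 cart [170.  319.2] 39 [0.47  0.308 0.025]
 cart [142.1 321.7] 37 [0.507 0.346 0.025]
 cart [158.6 331.2] 42 [0.465 0.339 0.025]
 handle [127.  285.2] 504 [0.599 0.315 0.033]
[[133, 270], [140, 288], [122, 301], [114, 281]]
 trig [333.2 152.1] [327 147  14  11  93] [ 0.536 -0.375  0.062]
```

View pics/crop1.png

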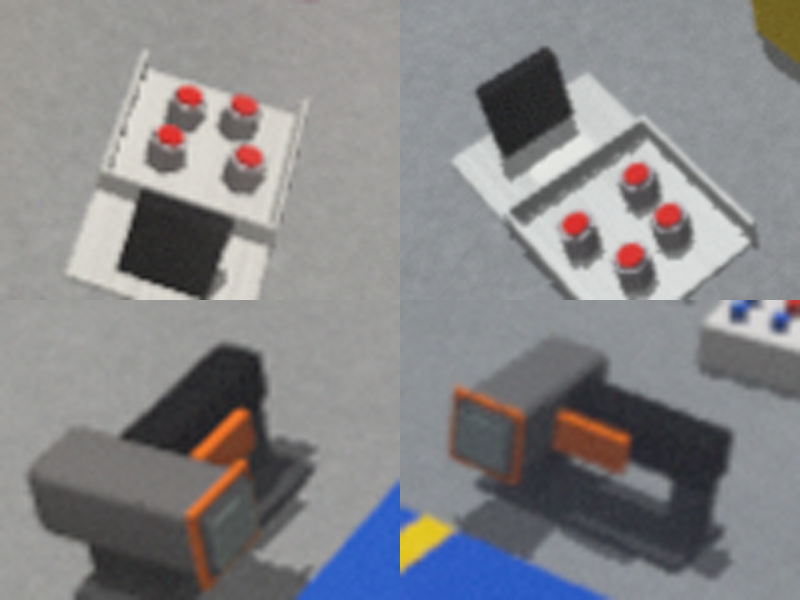

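The crop confirms the tray: bright aluminium, open lip toward the robot, black handle at the far side and four red-topped cartridges. The scanner's orange trigger faces the mat side of the black grip.

Run:
```python
from h import *
import pickle
d=pickle.load(open("d0.pkl","rb")); s,e=d["scene"],d["side"]
P=lambda im,u,v,z:ray(im,u,v,z)[:2].round(4)
print("lip wall tops",P(s,406.3,242.5,.019),P(s,446.8,255,.019),"side",P(e,196.5,324,.019))
print("plate back",P(s,386.3,298.8,.003),"side",P(e,147,277,.003),P(e,106,303,.003))
print("handle bottom scene(+x face)",P(s,400,297,.003),P(s,420,303,.003),"top",P(s,405,278,.063),P(s,426,285,.063))
print("handle side top",P(e,133,270,.063),P(e,114,281,.063),"bottom",P(e,140,288,.003),P(e,122,301,.003))
m=cv2.inRange(cv2.cvtColor(s["color"],cv2.COLOR_RGB2HSV),(0,0,185),(180,40,255)); k=np.zeros_like(m); k[235:315,380:455]=1
c=np.vstack([c for c in cv2.findContours(m*k,0,2)[0] if cv2.contourArea(c)>20])
for p in cv2.approxPolyDP(cv2.convexHull(c),3,True)[:,0]: print("outline",p,P(s,*map(float,p),.003),P(s,*map(float,p),.019))
print("jar",P(s,335,325,.0),"bottle",P(s,211,303,0),"jar lid",P(s,336,300,.075))
```

```text
lip wall tops [0.4332 0.2774] [0.4394 0.3757] side [0.4249 0.2795]
plate back [0.617  0.2643] side [0.6112 0.2625] [0.6185 0.3612]
handle bottom scene(+x face) [0.6001 0.2919] [0.6    0.3359] top [0.5975 0.2901] [0.6002 0.3347]
handle side top [0.5982 0.2932] [0.6027 0.3353] bottom [0.5972 0.2914] [0.5973 0.3366]
outline [443 259] [0.4392 0.3709] [0.4571 0.3684]
outline [431 313] [0.6187 0.3616] [0.6328 0.3593]
outline [387 298] [0.6142 0.2653] [0.6283 0.265 ]
outline [404 247] [0.4338 0.2751] [0.4518 0.2746]
jar [0.7262 0.1766] bottle [ 0.7746 -0.0918] jar lid [0.7226 0.1694]
```

Request:
jog_arm([
  [[2.4,5.58,0,0,0,4.16],[2.4,5.58,0,0,0,4.16],[2.4,5.58,0,0,0,4.16],[2.4,5.58,0,0,0,4.16],[2.4,5.58,0,0,0,4.16]],
], fingers=5)

```text
clock: 0.78
eef_pos: [0.3594, -0.2421, 0.2139]
eef_rot: [2.897, 1.214, 0.0]
force: [1.0, 0.4, -0.2]
opening: 0.0501
grasp_force: 0.0
```

Request:
jog_arm([
  [[2.4,5.58,0,0,0,4.16],[2.4,5.58,0,0,0,4.16],[2.4,5.58,0,0,0,4.16],[2.4,5.58,0,0,0,4.16],[2.4,5.58,0,0,0,4.16]],
])

```text
clock: 1.4
eef_pos: [0.4795, 0.037, 0.214]
eef_rot: [2.63, 1.718, 0.0]
force: [0.3, -0.2, 0.5]
opening: 0.0501
grasp_force: 0.0
```

Request:
jog_arm([
  [[2.4,5.58,0,0,0,4.16],[2.4,5.58,0,0,0,4.16],[2.4,5.58,0,0,0,4.16],[2.4,5.58,0,0,0,4.16],[2.4,5.58,0,0,0,4.16]],
])

```text
clock: 2.02
eef_pos: [0.5995, 0.3159, 0.2136]
eef_rot: [2.276, 2.165, -0.001]
force: [0.7, -0.8, -0.4]
opening: 0.05
grasp_force: 0.0
```

Request:
jog_arm([
  [[0,0,-4.5,0,0,0],[0,0,-4.5,0,0,0],[0,0,-4.5,0,0,0],[0,-0.1,-3,0,0,0],[0,0,-2.0,0,0,0]],
])

```text
clock: 2.65
eef_pos: [0.598, 0.3125, 0.0265]
eef_rot: [-2.279, -2.161, 0.005]
force: [0.3, -0.1, 0.9]
opening: 0.0499
grasp_force: 0.0
```

Request:
jog_arm([
  [[0,0,0,0,0,0],[0,0,0,0,0,0],[0,0,0,0,0,0],[0,0,0,0,0,0],[0,0,0,0,0,0]],
], fingers=0, squeeze=45)

```text
clock: 3.28
eef_pos: [0.5996, 0.3133, 0.03]
eef_rot: [2.279, 2.162, 0.003]
force: [1.8, -1.2, 3.3]
opening: 0.0118
grasp_force: 45.0
```

Request:
jog_arm([
  [[0,0,0,0,0,0],[0,0,0.5,0,0,0],[0,0,1,0,0,0],[0,0,1.5,0,0,0],[0,0,2,0,0,0]],
])

```text
clock: 3.9
eef_pos: [0.5989, 0.3129, 0.0797]
eef_rot: [-2.279, -2.162, 0.001]
force: [-0.2, 0.3, -2.9]
opening: 0.0117
grasp_force: 45.0
```

Run:
```python
from h import *
a,b=get_image("scene"),get_image("side")
m=np.hstack([cv2.resize(a["color"][200:320,360:480,::-1],(400,400)),cv2.resize(b["color"][220:400,80:260,::-1],(400,400))])
cv2.imwrite("pics/lift.png",m)
```

```text
(no output)
```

View pics/lift.png

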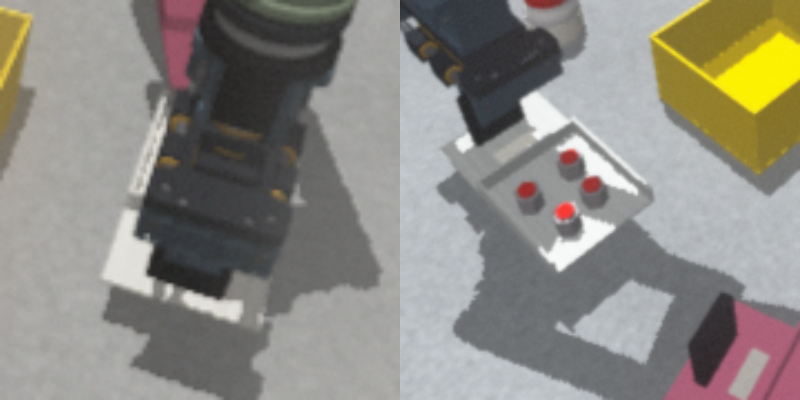

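The tray is lifted with all four cartridges upright, and the grip holds at 11.7 mm opening. Next I carry it over the tub and pre-tilt it.

Request:
jog_arm([
  [[0,0,1,0,0,0],[0,-1,2,0,0,0],[0,-2,3,0,0,0],[0,-3,3,0,0,0],[0,-4,1,0,0,0]],
])

```text
clock: 4.62
eef_pos: [0.6002, 0.2124, 0.1824]
eef_rot: [2.277, 2.161, 0.007]
force: [0.3, -0.6, -2.9]
opening: 0.0121
grasp_force: 45.0
```

Request:
jog_arm([
  [[0.8,-4,0,0,0,0],[1,-4,0,0,0,0],[1.2,-3,0,0,0,0],[1.0,-2,0,0,0,0],[0.6,-1,0,0,0,0]],
])

```text
clock: 5.25
eef_pos: [0.6455, 0.072, 0.1794]
eef_rot: [2.281, 2.161, 0.001]
force: [-0.5, 0.5, -3.1]
opening: 0.0121
grasp_force: 45.0
```

Request:
jog_arm([
  [[0,0,0,-0.16,-3,0],[0,0,0,-0.26,-5,0],[0,0,0,-0.26,-5,0],[0,0,0,-0.21,-4,0],[0,0,0,-0.16,-3,0]],
])

```text
clock: 5.88
eef_pos: [0.6441, 0.0739, 0.1789]
eef_rot: [2.08, 1.974, 0.349]
force: [-0.0, -0.1, -3.4]
opening: 0.0118
grasp_force: 45.0
```

Run:
```python
from h import *
a,b=get_image("scene"),get_image("side")
cv2.imwrite("pics/tilt.png",np.hstack([cv2.resize(a["color"][140:290,240:390,::-1],(400,400)),cv2.resize(b["color"][120:320,120:320,::-1],(400,400))]))
s=env.sense(); print(s["eef_pos"],s["eef_rot"],s["joints"].round(2))
```

```text
[0.64296944 0.07378784 0.17837436] [2.08130129 1.97630883 0.34591835] [ 0.13  0.3   1.74 -0.09  0.76  0.23]
```

View pics/tilt.png

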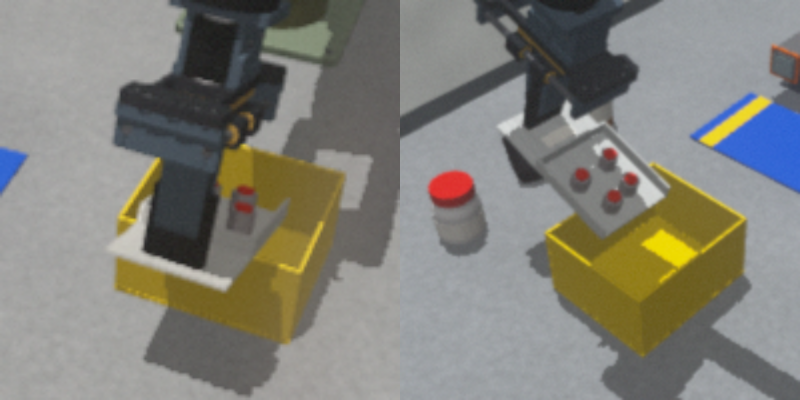

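The side view shows the lip over the tub, with the cartridges still standing near (610,180) in the tilted pan. I will keep tilting while holding the lip in place.

Request:
jog_arm([
  [[0,0,0.3,-0.26,-5,0],[-0.5,0,1.0,-0.26,-5,0],[-1,0,1.1,-0.26,-5,0],[-0.5,0,0.5,-0.13,-2.5,0],[-0.5,0,0.5,-0.13,-2.5,0]],
])

```text
clock: 6.6
eef_pos: [0.62, 0.0731, 0.2134]
eef_rot: [1.858, 1.761, 0.642]
force: [0.6, -0.3, -1.3]
opening: 0.012
grasp_force: 45.0
```

Request:
jog_arm([
  [[-0.5,0,0.5,-0.13,-2.5,0],[-0.5,0,0.4,-0.13,-2.5,0],[-0.7,0,0.4,-0.13,-2.5,0],[-0.6,0,0.4,-0.13,-2.5,0],[0,0,0,0,0,0]],
])

```text
clock: 7.22
eef_pos: [0.5977, 0.0728, 0.2335]
eef_rot: [1.742, 1.655, 0.764]
force: [0.0, -0.4, -1.5]
opening: 0.012
grasp_force: 45.0
```

Request:
jog_arm([
  [[0,0,0,0,0,0],[0,0,0,0,0,0],[0,0,0,0,0,0],[0,0,0,0,0,0],[0,0,0,0,0,0]],
])

```text
clock: 7.85
eef_pos: [0.5977, 0.0727, 0.233]
eef_rot: [1.744, 1.654, 0.765]
force: [0.4, -0.9, -1.7]
opening: 0.012
grasp_force: 45.0
```

Run:
```python
from h import *
a,b=get_image("scene"),get_image("side")
cv2.imwrite("pics/tip.png",np.hstack([cv2.resize(a["color"][140:290,240:390,::-1],(400,400)),cv2.resize(b["color"][120:320,120:320,::-1],(400,400))]))
s=env.sense(); print(s["eef_pos"],s["force"],s["joints"].round(2))
```

```text
[0.59763338 0.07279372 0.23299666] [-0.5782676   0.31437357 -2.48925851] [ 0.21  0.07  2.17 -1.34  0.21  1.51]
```

View pics/tip.png

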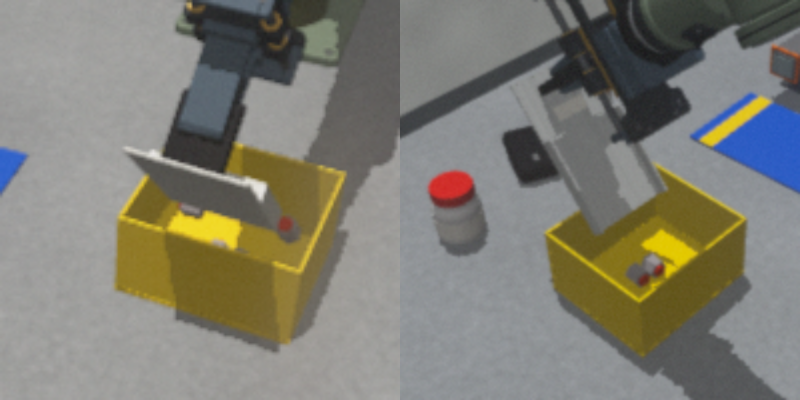

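The pan is empty and cartridges are lying in the tub (side view, red and grey pieces at about (645,270)). Next I level the tray and raise it.

Request:
jog_arm([
  [[0.3,0,0.5,0.21,4,0],[0.3,0,0.5,0.26,5,0],[0.3,0,0.5,0.31,6,0],[0,0,0.5,0.42,8,0],[0,0,0.5,0.42,8,0]],
])

```text
clock: 8.57
eef_pos: [0.6055, 0.0614, 0.2541]
eef_rot: [2.025, 1.898, 0.39]
force: [1.3, -0.8, -2.9]
opening: 0.0118
grasp_force: 45.0
```

Request:
jog_arm([
  [[0,0,0,0.42,8,0],[0,0,0,0.36,7,0],[0,0,0,0.21,4,0],[0,0,0,0,0,0],[0,0,0,0,0,0]],
])

```text
clock: 9.2
eef_pos: [0.6056, 0.061, 0.2531]
eef_rot: [2.21, 2.082, 0.075]
force: [-0.7, 0.8, -2.3]
opening: 0.0116
grasp_force: 45.0
```

Run:
```python
from h import *
from scipy.spatial.transform import Rotation as R
s=env.sense(); print(s["eef_pos"],R.from_rotvec(s["eef_rot"]).as_matrix().round(3),s["joints"].round(2))
a,b=get_image("scene"),get_image("side")
cv2.imwrite("pics/tub.png",np.hstack([cv2.resize(a["color"][140:290,240:390,::-1],(400,400)),cv2.resize(b["color"][120:320,120:320,::-1],(400,400))]))
```

```text
[0.6055764  0.06099364 0.25312393] [[ 0.061  0.992  0.107]
 [ 0.997 -0.057 -0.042]
 [-0.035  0.109 -0.993]] [ 0.11  0.3   1.5  -0.06  1.24  0.19]
```

View pics/tub.png

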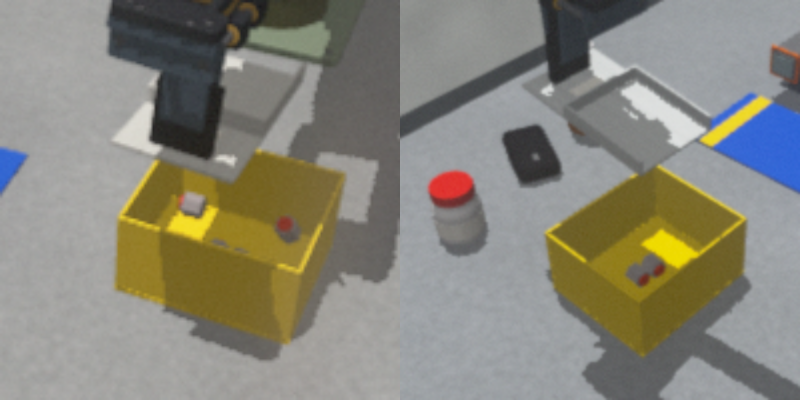

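Four cartridges are in the tub: two visible at (190,203) and (287,228), and the tops of two more over the near wall at (220,242) and (240,248). The tray is empty. I will compute the turn correction for the placing pose.

```bash
cat >> h.py <<'E'
from scipy.spatial.transform import Rotation as R
def turn(yaw):  # degrees: world rotvec to tool-down with tool y at yaw
    s,c=np.sin(np.radians(yaw)),np.cos(np.radians(yaw))
    D=R.from_matrix(np.array([[-s,c,0],[c,s,0],[0,0,-1]]))
    return np.degrees((D*R.from_rotvec(env.sense()["eef_rot"]).inv()).as_rotvec()).round(2)
E
python3 -c "
from h import *
print(turn(1))"
```

```text
[2.16 6.23 4.39]
```

Request:
jog_arm([
  [[0,-3,0,0.43,1.25,0.88],[-0.1,-5,0,0.43,1.25,0.88],[-0.1,-5,0,0.43,1.25,0.88],[-0.1,-5,0,0.43,1.25,0.88],[-0.1,-5,-2,0.44,1.23,0.87]],
])

```text
clock: 9.93
eef_pos: [0.6026, -0.1705, 0.2355]
eef_rot: [2.198, 2.238, 0.004]
force: [0.2, -0.2, -2.0]
opening: 0.0117
grasp_force: 45.0
```

Request:
jog_arm([
  [[0,-4,-3,0,0,0],[0,-2,-4,0,0,0],[0,-1,-4,0,0,0],[0,0,0,0,0,0],[0,0,0,0,0,0]],
])

```text
clock: 10.55
eef_pos: [0.603, -0.2387, 0.1253]
eef_rot: [2.2, 2.239, 0.002]
force: [0.8, 0.5, -1.3]
opening: 0.0117
grasp_force: 45.0
```

Run:
```python
from h import *
s=env.sense(); print(s["eef_pos"],turn(1),s["joints"].round(2))
a,b=get_image("scene"),get_image("side")
cv2.imwrite("pics/pre.png",np.hstack([cv2.resize(a["color"][130:280,120:270,::-1],(400,400)),cv2.resize(b["color"][100:250,230:380,::-1],(400,400))]))
```

```text
[ 0.602972   -0.23873171  0.12533191] [ 0.05  0.15 -0.  ] [-0.39  0.49  1.52  0.    1.13 -0.41]
```

View pics/pre.png

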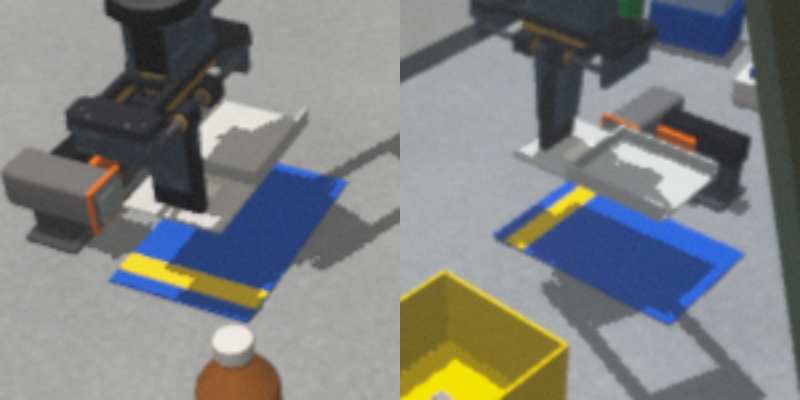

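The tray is level above the mat, clear of the scanner head. I lower it now.

Request:
jog_arm([
  [[-0.1,0,-2,0,0,0],[0,0,-3,0,0,0],[0,0,-2.2,0,0,0],[0,0,-1,0,0,0],[0,0,-0.4,0,0,0]],
])

```text
clock: 11.28
eef_pos: [0.6018, -0.2389, 0.0383]
eef_rot: [2.201, 2.24, 0.001]
force: [-0.0, 0.3, -2.1]
opening: 0.012
grasp_force: 45.0
```

Request:
jog_arm([
  [[0,0,-0.2,0,0,0],[0,0,-0.2,0,0,0],[0,0,-0.2,0,0,0],[0,0,0,0,0,0],[0,0,0,0,0,0]],
])

```text
clock: 11.9
eef_pos: [0.6016, -0.2392, 0.033]
eef_rot: [2.201, 2.239, 0.001]
force: [-0.5, 0.0, 5.7]
opening: 0.0118
grasp_force: 45.0
```

It has touched down (5.7 N). Release slowly, then rise.

Request:
jog_arm([
  [[0,0,0,0,0,0],[0,0,0,0,0,0],[0,0,0,0,0,0],[0,0,0,0,0,0],[0,0,0,0,0,0]],
], fingers=5)

```text
clock: 12.52
eef_pos: [0.601, -0.239, 0.0313]
eef_rot: [-2.202, -2.24, 0.0]
force: [-0.4, 0.2, -0.2]
opening: 0.0501
grasp_force: 0.0
```

Request:
jog_arm([
  [[0,0,1,0,0,0],[0,0,3,0,0,0],[0,0,4,0,0,0],[0,0,4,0,0,0],[0,0,4,0,0,0]],
])

```text
clock: 13.15
eef_pos: [0.601, -0.239, 0.1936]
eef_rot: [2.202, 2.24, 0.0]
force: [-0.7, 0.1, 0.2]
opening: 0.0501
grasp_force: 0.0
```

Request:
jog_arm([
  [[-2,3,0,0,0,8],[-4,5,0,0,0,8],[-4,5,0,0,0,8],[-4,5,0,0,0,8],[-4,5,0,0,0,8]],
], fingers=9)

```text
clock: 13.78
eef_pos: [0.4237, -0.0124, 0.1922]
eef_rot: [1.297, 2.86, 0.001]
force: [0.4, 1.6, 0.7]
opening: 0.09
grasp_force: 0.0
```

Run:
```python
from h import *
import pickle
s=env.sense(); print(s["eef_pos"],turn(90),s["joints"].round(2))
d={n:get_image(n) for n in("scene","side")}; pickle.dump(d,open("d1.pkl","wb"))
a,b=d["scene"],d["side"]
cv2.imwrite("pics/placed.png",np.hstack([cv2.resize(a["color"][150:270,110:270,::-1],(400,300)),cv2.resize(b["color"][110:230,240:400,::-1],(400,300))]))
```

```text
[ 0.42367498 -0.01244255  0.19223601] [-0.05  0.08 48.8 ] [-0.06  0.1   1.92  0.    1.13 -0.78]
```

View pics/placed.png

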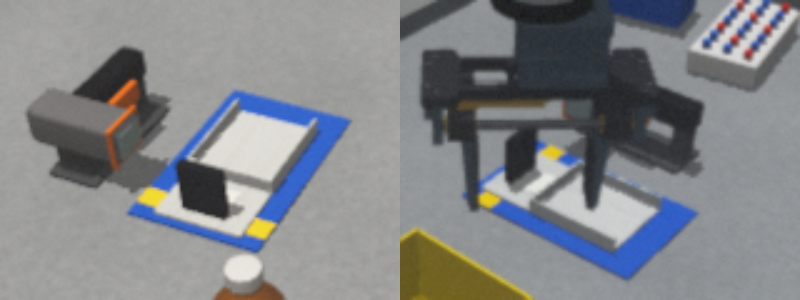

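The tray sits flat on the mat, handle between the two visible stripe ends in both views, and it is released. I will check the scanner position numerically.

Run:
```python
from h import *
import pickle
d=pickle.load(open("d1.pkl","rb")); s=d["scene"]; e=pickle.load(open("d0.pkl","rb"))["side"]
P=lambda im,u,v,z:ray(im,u,v,z)[:2].round(4)
h=cv2.cvtColor(s["color"],cv2.COLOR_RGB2HSV); m=cv2.inRange(h,(0,0,0),(180,255,60)); k=np.zeros_like(m); k[205:245,175:210]=1
n,_,st,c=cv2.connectedComponentsWithStats(m*k); i=1+st[1:,4].argmax(); print("handle",c[i],st[i],P(s,*c[i],.036))
print("grip end top",P(s,160,169,.079),P(s,168,171,.079)," expect",[( .516+x+.02*-y, -.239+y+.02*x) for x,y in((-.055,-.177),(-.055,-.147))])
print("head front top",P(s,163,193,.084),"expect",(.563+.0018,-.329),(.609+.0018,-.328),"seen2",P(s,131,199,.084))
for im,box in((s,(150,175,20,25)),(e,(323,140,25,25))):
    x,y,w,hh=box; h=cv2.cvtColor(im["color"],cv2.COLOR_RGB2HSV); m=cv2.inRange(h,(4,140,70),(18,255,255)); k=np.zeros_like(m); k[y:y+hh,x:x+w]=1
    ys,xs=np.nonzero(m*k); print("orange",xs.min(),xs.max(),ys.min(),ys.max())
for c in((.044,.049),(.044,.075),(-.006,.049),(-.006,.075)):
    w=[.516+c[0]+.02*.127,-.239-.127+.02*c[0],c[1]]; print("blade corner expected",proj(s,w).round(1),proj(e,w).round(1))
```

```text
handle [190.56838906 225.18541033] [181 215  20  22 329] [ 0.601  -0.2393]
grip end top [ 0.4688 -0.4078] [ 0.4685 -0.3821]  expect [(0.46454, -0.41709999999999997), (0.46394, -0.3871)]
head front top [ 0.5649 -0.3354] expect (0.5648, -0.329) (0.6108, -0.328) seen2 [ 0.6175 -0.3954]
orange 153 165 181 199
orange 326 340 147 157
blade corner expected [155.8 200.4] [323.5 154. ]
blade corner expected [154.2 192.5] [324.3 146.6]
blade corner expected [165.8 189.8] [337.5 159.6]
blade corner expected [164.4 182.1] [338.5 152.2]
```

Request:
jog_arm([
  [[1.03,-3.82,0,0,0,5],[1.03,-3.82,0,0,0,5],[1.03,-3.82,0,0,0,5],[1.03,-3.82,0,0,0,5],[1.03,-3.82,0,0,0,5]],
])

```text
clock: 14.5
eef_pos: [0.4772, -0.207, 0.1921]
eef_rot: [0.651, 3.072, -0.001]
force: [1.0, 0.0, 1.2]
opening: 0.09
grasp_force: 0.0
```

Request:
jog_arm([
  [[1.03,-3.82,0,0,0,5],[1.03,-3.82,0,0,0,5],[1.03,-3.82,0,0,0,5],[1.03,-3.82,0,0,0,5],[1.03,-3.82,0,0,0,5]],
])

```text
clock: 15.12
eef_pos: [0.5283, -0.3981, 0.192]
eef_rot: [-0.029, 3.141, -0.002]
force: [0.3, 0.1, 0.4]
opening: 0.0901
grasp_force: 0.0
```

Request:
jog_arm([
  [[0,0,-2,0,0,0],[0,0,-3,0,0,0],[0,0,0,0,0,0],[0,0,0,0,0,0],[0,0,0,0,0,0]],
])

```text
clock: 15.75
eef_pos: [0.5287, -0.3964, 0.1432]
eef_rot: [-0.027, 3.139, -0.003]
force: [0.5, 0.7, -0.8]
opening: 0.0901
grasp_force: 0.0
```

Run:
```python
from h import *
s=env.sense(); print(s["eef_pos"],turn(91),s["joints"].round(2))
a,b,w=get_image("scene"),get_image("side"),get_image("wrist")
m=np.hstack([cv2.resize(a["color"][130:250,100:220,::-1],(266,266)),cv2.resize(b["color"][90:210,270:390,::-1],(266,266)),cv2.resize(w["color"][:,70:490,::-1],(266,266))])
cv2.imwrite("pics/scan.png",m)
```

```text
[ 0.52866145 -0.39640565  0.14319453] [0.12 0.14 0.02] [-0.66  0.5   1.46 -0.    1.18 -2.25]
```

View pics/scan.png

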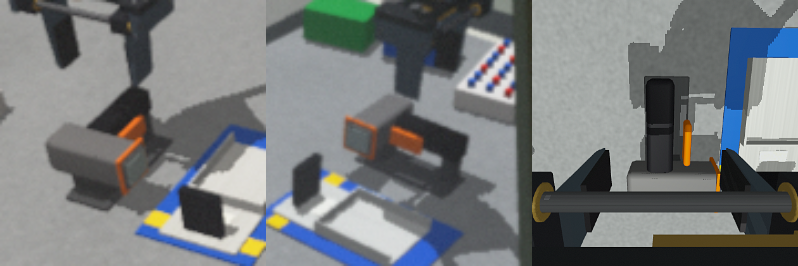

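The wrist view shows the grip and trigger (646–692) centred between the open fingers (about 600 and 735). I descend and squeeze.

Request:
jog_arm([
  [[-0.1,0.3,-3,0,0,0],[0,0,-3,0,0,0],[0,0,-2,0,0,0],[0,0,-1.3,0,0,0],[0,0,0,0,0,0]],
])

```text
clock: 16.52
eef_pos: [0.5267, -0.3925, 0.0479]
eef_rot: [0.027, -3.14, -0.001]
force: [-0.4, 0.3, 0.4]
opening: 0.09
grasp_force: 0.0
```

Request:
jog_arm([
  [[0,0,0,0,0,0],[0,0,0,0,0,0],[0,0,0,0,0,0],[0,0,0,0,0,0],[0,0,0,0,0,0]],
], fingers=0, squeeze=20)

```text
clock: 17.15
eef_pos: [0.5269, -0.3955, 0.0486]
eef_rot: [-0.031, 3.141, -0.009]
force: [-1.1, -9.8, -3.0]
opening: 0.0443
grasp_force: 21.0
```

Request:
jog_arm([
  [[0,0,0,0,0,0],[0,0,0,0,0,0],[0,0,0,0,0,0],[0,0,0,0,0,0],[0,0,0,0,0,0]],
])

```text
clock: 17.77
eef_pos: [0.5269, -0.3956, 0.0486]
eef_rot: [-0.03, 3.141, -0.008]
force: [-0.6, -8.5, -1.2]
opening: 0.0439
grasp_force: 21.1
```

The opening is 43.9 mm against about 41 mm for full travel, so I recentre toward -y and squeeze harder.

Request:
jog_arm([
  [[0,-0.2,0,0,0,0],[0,-0.1,0,0,0,0],[0,0,0,0,0,0],[0,0,0,0,0,0],[0,0,0,0,0,0]],
], squeeze=35)

```text
clock: 18.4
eef_pos: [0.5269, -0.3957, 0.0486]
eef_rot: [0.028, -3.141, 0.001]
force: [-0.8, -1.4, 2.3]
opening: 0.0435
grasp_force: 36.2
```

Request:
jog_arm([
  [[0,0,0,0,0,0],[0,0,0,0,0,0],[0,0,0,0,0,0],[0,0,0,0,0,0],[0,0,0,0,0,0]],
])

```text
clock: 19.02
eef_pos: [0.5269, -0.3958, 0.0486]
eef_rot: [-0.027, 3.141, -0.0]
force: [-1.8, 0.3, 5.3]
opening: 0.0436
grasp_force: 36.3
```

The opening no longer changes with force, so the trigger is at its stop; even if the contact is at the pad point, 6.5/34 gives 0.19 rad. I release and retreat.

Request:
jog_arm([
  [[0,0,0,0,0,0],[0,0,0,0,0,0],[0,0,0,0,0,0],[0,0,0,0,0,0],[0,0,0,0,0,0]],
], fingers=9)

```text
clock: 19.65
eef_pos: [0.5269, -0.3958, 0.0482]
eef_rot: [0.026, -3.141, 0.0]
force: [-0.2, 0.2, 0.0]
opening: 0.0889
grasp_force: 0.0
```

Request:
jog_arm([
  [[0,0,1,0,0,0],[0,0,3,0,0,0],[0,0,5,0,0,0],[0,0,5,0,0,0],[0,0,3,0,0,0]],
])

```text
clock: 20.27
eef_pos: [0.5276, -0.3963, 0.2226]
eef_rot: [-0.027, 3.137, -0.005]
force: [-0.5, -0.0, -0.1]
opening: 0.0899
grasp_force: 0.0
```

Request:
jog_arm([
  [[0,0,0,0,0,0],[0,0,0,0,0,0],[0,0,0,0,0,0],[0,0,0,0,0,0],[0,0,0,0,0,0]],
])

```text
clock: 20.9
eef_pos: [0.5268, -0.3956, 0.2177]
eef_rot: [0.027, -3.14, -0.001]
force: [0.6, -0.1, -0.7]
opening: 0.09
grasp_force: 0.0
```

Run:
```python
from h import *
s=get_image("scene"); save(s,"end")
h=cv2.cvtColor(s["color"],cv2.COLOR_RGB2HSV); m=cv2.inRange(h,(0,0,0),(180,255,60)); k=np.zeros_like(m); k[205:245,175:210]=1
n,_,st,c=cv2.connectedComponentsWithStats(m*k); i=1+st[1:,4].argmax(); print("handle",ray(s,*c[i],.036).round(4))
m=cv2.inRange(h,(4,140,70),(18,255,255)); ys,xs=np.nonzero(m[175:200,150:170]); print("trigger blob",xs.min()+150,xs.max()+150,ys.min()+175,ys.max()+175)
print(env.sense()["opening"],env.sense()["grasp_force"],env.sense()["force"].round(1))
```

```text
handle [ 0.6009 -0.2395  0.036 ]
trigger blob 153 165 181 199
0.09006610280238783 0.0 [-0.4  0.2 -0.2]
```

The tray has not moved and the trigger is back at rest, so I hand it in.

```bash
python3 -c "
from cell import ticket
print(ticket.sign_off())"
```

```text
the job is handed in; nothing more can be done
None
```

I've handed the job in: the four cartridges are in the tub, the empty tray is on the mat with its handle over the stripe, and the trigger was squeezed and released; the sign-off gave no verdict.

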